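# Raise the test dock's guard and press the vent button

### The job

On the instrument bench, push the counterweighted guard frame of the test dock up past its balance point so that it stays raised by itself, then press the larger of the two round push buttons on the dock fully down and let it go. Use only the fingertips: push the guard gently without gripping it, do not press the small button, and pick up nothing; leave the steel sampler head on the dock and everything else where it stands.

Things in the scene. Friction and masses are not known exactly. Their poses are not given: they have to be found in the camera images.
- dock: Fixed test dock: aluminium base plate 260 (x) x 300 (y) x 12 mm, carrying the guard. Origin: centre of its underside; x points from the guard's bar (nearest the robot) to the hinge, z up. Two grey hinge posts (30 x 12 mm, 118 mm high) stand on it at x = 70, y = +/-137 mm. Position and yaw vary.
- guard_hinge (a point): Middle of the guard's hinge axis, fixed on the dock at x = 70, y = 0, z = 100 mm of the dock; the axis is the dock's y axis.
- guard_bar (a point): Centre of the guard's crossbar: dark round bar 16 mm thick, 240 mm long, along the dock's y, 160 mm from the hinge axis; moves with the guard. It joins two side arms (14 mm round, y = +/-120 mm); the space between them is open. Guard down: bar 123 mm in front (-x) of the hinge axis and 103 mm above it, arms rising at 40 degrees towards the robot.
- guard (a joint): Guard angle, rad: 0 = down on its front stop; grows as the bar goes up and over, away from the robot; 1.134 = raised on its rear stop, 15 degrees past vertical. Arm elevation = 40 degrees + this. Balance point about 0.51 (counterweights on the tails): below it the guard swings back, beyond it on to the rear stop, damped, in 1 to 2 s. About 1 N (0.6 to 1.2) across the arm at the bar lifts it.
- vent_top (a point): Centre of the top of the larger push button: black cap 40 mm in diameter on a grey round base 56 mm in diameter, top 35 mm above the bench, on the front part of the dock (60 mm in front of the dock's centre, about 62 mm left or right of the middle; the two buttons swap sides). Moves down with the cap.
- vent (a joint): Larger button, travel in m: 0 = out, 0.007 = fully down; springs back. Starts to move at 1.5 N, fully down at 5 N.
- zero_top (a point): Centre of the top of the small push button, black cap 18 mm in diameter on a grey base 34 mm in diameter, top 33 mm above the bench, on the other side of the dock from the larger one. Not to be pressed.
- zero (a joint): Small button, travel in m: 0 = out, 0.005 = fully down.
- head: Loose steel sampler head, a turned cylinder 54 mm in diameter and 85 mm tall, about 0.45 kg, standing on the dock between the guard's hinge posts (about x = 60, y = 0 mm of the dock). Origin at the centre of its underside. Leave alone.
- collar: Loose steel ring 42 mm in diameter, 14 mm high, lying near the left (+y) side of the dock, between button and hinge post. Origin at the centre of its underside. Leave alone.
- flange: Loose steel ring 76 mm in diameter, 16 mm high, on the yellow mat to the robot's right. Leave alone.
- cap: Loose aluminium stepped cap, 60 mm in diameter, 30 mm high, on the yellow mat. Leave alone.
- wrench: Loose wrench on the yellow mat. Leave alone.
- meter: Loose blue handheld meter 75 x 150 x 28 mm lying to the robot's left. Leave alone.
- jar: Loose jar 56 mm in diameter, 75 mm tall, to the left. Leave alone.

How it is judged (in metres and radians):
On the way, in this order (a step that is already met when the one before it is completed fails the run):
1. the guard is raised past its balance point and rests near its rear stop, the fingers off the dock (value of joint guard above 1.03 rad and contact force between the fingers and dock below 0.1 N), for 0.3 s.
2. the larger button is pressed fully down (5 mm or more) (value of joint vent above 0.005 m), for 0.1 s.
At the end, for the whole second after the job is handed in: The guard stands by itself on its rear stop (joint above 1.03 rad) at rest, the larger button has been pressed down 5 mm or more after that and has sprung back (under 2 mm), the small button is out (under 2 mm), and the sampler head and collar are within 15 mm of where they stood (value of joint guard above 1.03 rad and velocity of joint guard between -0.1 and 0.1 rad/s and value of joint each of vent, zero below 0.002 m and distance of each of head, collar from where it was at the start of the episode below 0.015 m); the robot touches nothing.
It fails at once if the larger button is pressed while the guard is not raised (value of joint vent above 0.003 m and value of joint guard below 0.85 rad).
It fails at once if the small button is pressed (value of joint zero above 0.0025 m).
It fails at once if the guard or dock is gripped or shoved hard (over 30 N from the fingers) (contact force between the fingers and dock above 30 N).
It fails at once if the sampler head or the collar is moved more than 15 mm or lifted (distance of any of head, collar from where it was at the start of the episode above 0.015 m).
It fails at once if another thing on the bench is moved more than 20 mm or lifted (distance of any of flange, cap, wrench, meter, jar from where it was at the start of the episode above 0.02 m).
It also fails if it takes over 48 s, if anything falls off the work surface, if the arm or the gripper's body presses on something with over 40 N, if the wrist force passes 120 N, or if a joint passes its speed limit or range.

### The arm

A 6-joint arm with a two-finger parallel gripper is mounted at the origin on the work surface. World frame = base frame: x ahead of the robot, y to its left, z up, the work surface at z = 0. Lengths are in m, angles in degrees, forces in N, time in s.
With the tool pointing down it reaches from about 0.275 to 0.825 m from the base axis. Payload 4.9 kg.
Tool frame: the origin (TCP) lies midway between the tips of the shut fingers; the grasp point (between the pads) lies r.grip_depth behind it (r.grip_depth is the distance from the TCP to the grasp point, in m); x points along the fingers, z is the direction in which the jaws open and shut, and the axes are right-handed (so a half turn about x gives the same grasp; the last joint's range is limited). The gripper opens to 85 mm and grips with 20 to 120 N. Pads are 22 mm wide; open, the fingers measure 114 mm over their backs; the gripper's body (76 mm by 85 mm) begins 54 mm behind the grasp point. The pads swing forward as they close: fully open they stand 13 mm farther back than shut.
Start: joints at [56.196, 18.69, -11.035, 60.275, 0, 82.311], TCP at [0.242, 0.494, 0.231] pointing down, gripper open.
Joint ranges: [-152.03, 152.03], [-55.5, 102.48], [-74.3, 77.21], [-110.64, 120.58], [-84.22, 78.4], [-180, 180]. Speed limits (degrees/s): [147.25, 147.25, 180, 180, 180, 180].

### API

Orientations are given as [roll, pitch, yaw] about the fixed x, y, z axes, in that order (R = Rz(yaw) Ry(pitch) Rx(roll)).
In Python, from workcell import r gives the robot as it stands.
- The arm moves only by the tool drive_tool, never from a script. Its argument "targets" is one flat list of numbers, 5 for each row, row after row: the shift along the tool's x, y, z in mm, then the turn about the tool's x in units of 8 degrees (1.0 is 8 degrees), then the closure in counts, from 0 (fully open) to 255 (shut). In form: [dx, dy, dz, spin, jaw, dx, dy, dz, spin, jaw, ...]. A call has 1 to 5 rows; each row shifts and turns the commanded pose from where the row before left it, along the tool's axes as they then stand; what a row does not reach is not made up. A row lasts 1/10 s, in which the tool goes at most 50 mm and 8.59 degrees, less where a joint would pass 70% of its speed; a pose out of reach is approached as far as the arm can. A call with a gripper value outside its range is refused whole. The fingers move at their own pace and stop on an object; "squeeze" is the grip in N (left out, the last holds). Time passes only in rows, so rows that do not move let the fingers close. It gives the time, the measured TCP pose, the force and the opening at its end, in the units of the state.
- r.observe(): the state, without advancing time (a new reading comes with each control period).
- r.capture(name): name is "side" or "top"; returns a dict with "color" (480x640x3 uint8, blue, green, red), "fx", "fy", "cx", "cy" (pixels), "rvec" (rotation vector, rad) and "tvec" (3), from world to camera coordinates, as OpenCV has them. Camera axes: x right, y down, z forward; pixel columns grow to the right and rows downward; lengths in m; the calibration is good to about 2 mm. A picture is of the moment at which its call begins. There is no depth.
- r.job_done(): hands the job in, once; it reports no verdict.
Trained networks look in a picture, given as the dict that the camera call returned (one of the last four; its "shot" number tells which), for a name from the list of things; names that differ only in an ending like _2 or _b are one class to them, and where a whole thing is asked for, a point or a joint stands for the part that bears it (a point fixed in the world has none). Each returns a list of dicts, best first, with "conf" (0 to 1); they miss things now and then, are a little off and sometimes report something else, mostly with a low value. They report only what shows in the picture. A call takes as long as a camera call.
- r.spot_in(label, picture): "centre" ([x, y, z] in m, in world coordinates, good to about 4 mm: the middle of the surface that is visible of it).
- r.outline_of(label, picture): "region" (480x640 bool, what is visible of it).
The state is a dict: "time": time; "joints": joint angles; "joint_velocities": joint speeds; "tau": joint torques, N m; "ee_pos": TCP position; "tcp_rot": TCP orientation; "wrist_force": force on the tool from outside, world axes, zero at the start; "wrist_torque": the same for the moment, N m; "width": finger opening in m.
Only numpy, scipy, OpenCV 4.12 (cv2) and the standard library are available. Lean on these libraries where they do the work, as an engineer would, in place of code of your own. Each camera call takes 0.05 s, during which the arm holds its last target. There are 200 camera calls.

## Working session

There is one attempt and no reset: what is moved stays moved. The work goes in short steps, Python scripts to look and compute and a tool call to move; the robot and the scene stay as the last step left them, time stands still between calls to the robot, and variables do not carry over. Pictures are saved under pics/ and viewed, about 8 in all and at most 12, crops included, and the job is handed in when it is done.

Besides the shell and the picture viewer there is one more tool, called after "Request:" by a JSON object that holds its "op" and its "data", one argument or row to a line. drive_tool: Moves the arm, as the interface text tells. Its arguments: {"type":"object","properties":{"targets":{"type":"array"},"squeeze":{"type":"number"}},"required":["targets"]}

```bash
mkdir -p pics; python3 - <<'E'
from workcell import r
import cv2
s=r.observe();print({k:s[k] for k in('time','ee_pos','tcp_rot','wrist_force','width')},r.grip_depth)
a=r.capture("top");b=r.capture("side")
cv2.imwrite("pics/t0.png",a["color"]);cv2.imwrite("pics/s0.png",b["color"])
for n,p in(("top",a),("side",b)):
  print(n,(-cv2.Rodrigues(p["rvec"])[0].T@p["tvec"]).round(3))
  for l in("vent_top","zero_top","guard_bar","guard_hinge","head","collar","dock"):
    print(l,[( [round(float(v),3) for v in d["centre"]],round(float(d["conf"]),2)) for d in r.spot_in(l,p)[:2]])
E
```

```text
{'time': 0.0, 'ee_pos': array([0.24175685, 0.49337385, 0.23052362]), 'tcp_rot': array([ 172.38592764,   89.90311235, -123.72927858]), 'wrist_force': array([-0.40081365,  0.16860596, -0.9319154 ]), 'width': 0.08537940469782465} 0.0187
top [ 0.313 -0.057  1.401]
vent_top [([0.497, 0.005, 0.035], 0.71)]
zero_top [([0.525, -0.072, 0.01], 0.38)]
guard_bar [([0.513, -0.054, 0.189], 0.81)]
guard_hinge [([0.523, -0.07, 0.013], 0.6)]
head [([0.584, -0.089, 0.084], 0.94)]
collar [([0.572, 0.006, 0.027], 0.56)]
dock [([0.524, -0.068, 0.008], 0.59)]
side [0.49  1.013 1.081]
vent_top [([0.492, 0.013, 0.033], 0.68)]
zero_top []
guard_bar [([0.546, -0.028, 0.157], 0.97), ([0.417, -0.429, 0.015], 0.51)]
guard_hinge [([0.536, -0.04, 0.013], 0.66)]
head [([0.592, -0.077, 0.082], 0.6)]
collar [([0.573, 0.013, 0.024], 0.7)]
dock [([0.534, -0.04, 0.008], 0.9)]
```

View pics/t0.png

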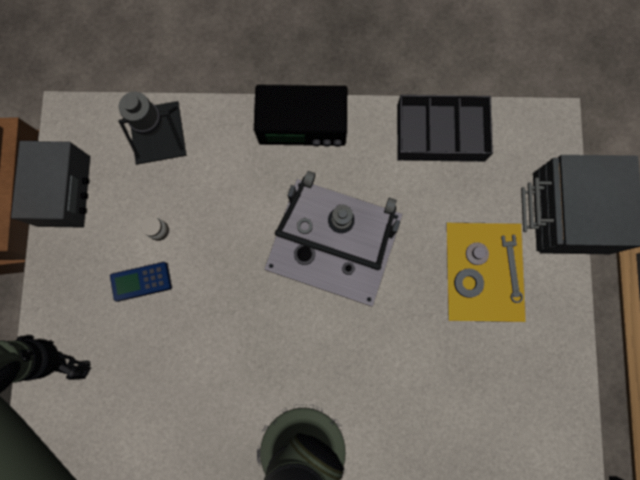

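View pics/s0.png

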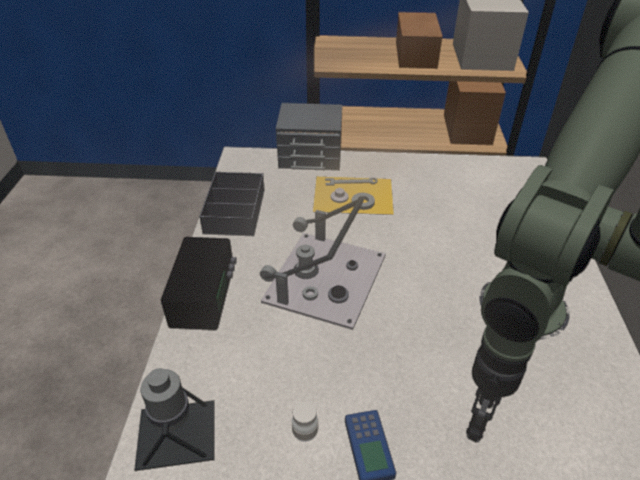

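The top view shows the guard down, with its bar running from about (277,233) to (380,266). The larger button is at (304,254) on the left, the small one at (348,268), and the head at (342,215). I'll fit the dock pose from these.

```bash
cat > h.py <<'E'
from workcell import r
import cv2, numpy as np
from scipy.optimize import least_squares
from scipy.spatial.transform import Rotation as R
def ray(p,u,v,z):
    M=cv2.Rodrigues(p["rvec"])[0]; c=-M.T@np.ravel(p["tvec"])
    d=M.T@np.array([(u-p["cx"])/p["fx"],(v-p["cy"])/p["fy"],1]); return c+d*(z-c[2])/d[2]
def proj(p,X):
    return cv2.projectPoints(np.array(X,float),p["rvec"],p["tvec"],np.diag([p["fx"],p["fy"],1])+np.array([[0,0,p["cx"]],[0,0,p["cy"]],[0,0,0]]),None)[0][:,0]
def W(q,X): 
    X=np.array(X,float);c,s=np.cos(q[2]),np.sin(q[2]);return np.c_[q[0]+c*X[:,0]-s*X[:,1],q[1]+s*X[:,0]+c*X[:,1],X[:,2]]
E
python3 - <<'E'
from h import *
a=r.capture("top");b=r.capture("side")
L=[(-.06,.062,.035),(-.06,-.062,.033),(-.13,.15,.012),(-.13,-.15,.012),(-.053,.12,.203),(-.053,-.12,.203)]
P=np.array([(304,254),(348,268),(266,269),(372,303),(279,234),(379,265)])
L2=[(-.06,.062,.035),(-.06,-.062,.033),(-.13,.15,.012),(-.13,-.15,.012)]
P2=np.array([(339,293),(352,265),(354,326),(384,253)])
f=lambda q:np.r_[(proj(a,W(q,L))-P).ravel(),(proj(b,W(q,L2))-P2).ravel()]
q=least_squares(f,[.53,-.06,-.3],loss="soft_l1").x
print(q,np.degrees(q[2]),f(q).round(1))
print(W(q,[(-.06,.062,.035),(-.06,-.062,.033),(-.053,0,.203),(.07,0,.1),(-.053,.12,.203),(.06,0,0)]).round(4))
s=r.observe();print(s["joints"].round(1),R.from_euler("xyz",s["tcp_rot"],degrees=True).as_matrix().round(3))
E
```

```text
[ 0.53431729 -0.0708774  -0.29262636] -16.766255664039445 [-0.6 -0.7  1.1 -0.2 -2.4  0.7  1.3  1.6 -2.  -0.9 -1.3 -0.3 -0.2 -3.7
  0.7 -5.2 -0.2  0.   0.3 -1.7]
[[ 0.4948  0.0058  0.035 ]
 [ 0.459  -0.1129  0.033 ]
 [ 0.4836 -0.0556  0.203 ]
 [ 0.6013 -0.0911  0.1   ]
 [ 0.5182  0.0593  0.203 ]
 [ 0.5918 -0.0882  0.    ]]
[ 56.2  18.7 -11.   60.3   0.   82.3] [[-0.    -0.898  0.44 ]
 [ 0.     0.44   0.898]
 [-1.     0.    -0.   ]]
```

Residuals are 1–5 px, which is consistent with the networks' positions. Next I'll align the tool with the dock, shut the fingers and move in front of the bar.

Request:
{"op": "drive_tool", "data": {
  "targets": [0, 0, 0, -0.6, 255, 0, 0, 0, -0.57, 255, 0, -28, -38, 0, 255, 0, -28, -38, 0, 255, 0, -28, -38, 0, 255],
  "squeeze": 20
}}

```text
time: 1.4
ee_pos: [0.2898, 0.3592, 0.2312]
tcp_rot: [-99.5, 90.0, -26.2]
wrist_force: [0.6, -0.1, 0.2]
width: 0.0121
```

Request:
{"op": "drive_tool", "data": {
  "targets": [0, -28, -38, 0, 255, 0, -28, -38, 0, 255, 0, -28, -38, 0, 255, 0, -28, -38, 0, 255, 0, -28, -38, 0, 255]
}}

```text
time: 1.9
ee_pos: [0.3694, 0.1365, 0.2316]
tcp_rot: [-61.6, 89.9, 11.6]
wrist_force: [1.4, -0.4, -0.3]
width: 0.0001
```

```bash
cat > st.py <<'E'
from h import *
q=[.5343,-.0709,-.2926]
s=r.observe();c,n=np.cos(q[2]),np.sin(q[2]);d=s["ee_pos"]-[q[0],q[1],0]
print("t",s["time"],"dock-frame TCP mm",(1000*np.array([c*d[0]+n*d[1],-n*d[0]+c*d[1],d[2]])).round(1),"F",s["wrist_force"].round(2),"w",s["width"],"j",s["joints"].round(0))
print(R.from_euler("xyz",s["tcp_rot"],degrees=True).as_matrix().round(3))
E
python3 st.py
```

```text
t 1.9 dock-frame TCP mm [-217.8  151.   231.6] F [ 1.36 -0.38 -0.25] w 7.103505136155532e-05 j [ 10.   2. -32.  56.   0.  26.]
[[ 0.001 -0.958  0.288]
 [ 0.     0.288  0.958]
 [-1.    -0.001  0.001]]
```

Request:
{"op": "drive_tool", "data": {
  "targets": [0, -22, -34, 0, 255, 10, -22, -34, 0, 255, 15, -22, -34, 0, 255, 15, -12, -30, 0, 255, 0, 0, 0, 0, 255]
}}

```text
time: 2.4
ee_pos: [0.4052, -0.0137, 0.1899]
tcp_rot: [124.7, 89.9, -162.4]
wrist_force: [-0.7, -0.4, 0.6]
width: 0.0003
```

```bash
python3 - <<'E'
import st
from h import *
a=r.capture("side");c=cv2.resize(a["color"][120:420,180:580],(800,600));cv2.imwrite("pics/s1.png",c)
E
```

```text
t 2.4 dock-frame TCP mm [-140.1   17.5  189.9] F [-0.74 -0.37  0.56] w 0.00027515907445541555 j [-12.   6. -34.  50.  -0.   5.]
[[-0.002 -0.956  0.294]
 [-0.001  0.294  0.956]
 [-1.     0.002 -0.001]]
```

View pics/s1.png

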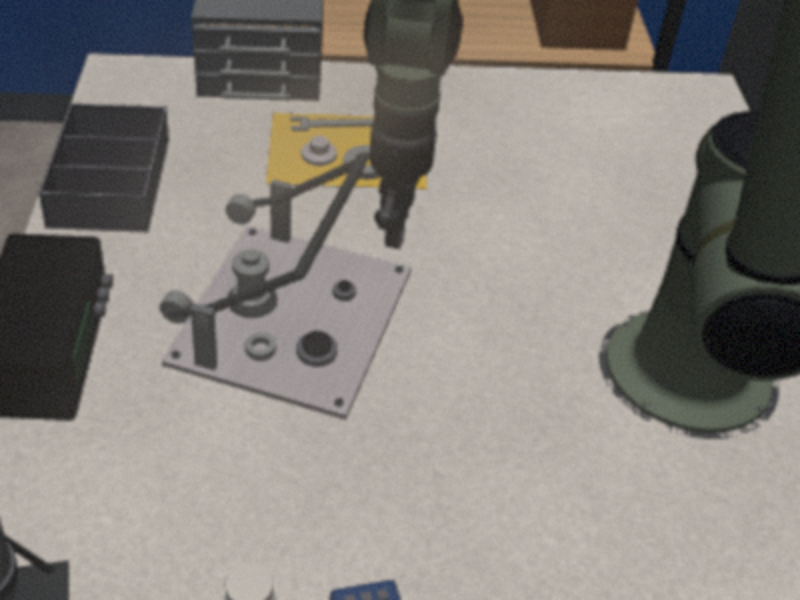

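The fingertips, at about (395,235), are in front of the bar and level with it. The bar runs from (300,272) to (362,160). Closing in slowly.

Request:
{"op": "drive_tool", "data": {
  "targets": [8, -20, -5, 0, 255, 0, -12, 0, 0, 255, 0, -8, 0, 0, 255, 0, -8, 0, 0, 255, 0, 0, 0, 0, 255]
}}

```text
time: 2.95
ee_pos: [0.4512, -0.029, 0.1837]
tcp_rot: [-81.0, 89.9, -7.7]
wrist_force: [1.0, 0.1, -0.4]
width: -0.0001
```

```bash
python3 st.py
```

```text
t 2.95 dock-frame TCP mm [-91.6  16.2 183.7] F [ 1.    0.07 -0.45] w -7.229870273298574e-05 j [-13.  11. -29.  50.   0.   4.]
[[ 0.001 -0.958  0.287]
 [-0.     0.287  0.958]
 [-1.    -0.001  0.   ]]
```

Request:
{"op": "drive_tool", "data": {
  "targets": [0, -8, 0, 0, 255, 0, -8, 0, 0, 255, -5, -7, 0, 0, 255, -6, -7, 0, 0, 255, -6, -7, 0, 0, 255]
}}

```text
time: 3.45
ee_pos: [0.4823, -0.0392, 0.2004]
tcp_rot: [93.9, 89.6, 167.1]
wrist_force: [-12.0, 3.2, 9.5]
width: 0.0
```

Request:
{"op": "drive_tool", "data": {
  "targets": [-6, -7, 0, 0, 255, -6, -8, 0, 0, 255, -5, -8, 0, 0, 255, -4, -8, 0, 0, 255, -4, -8, 0, 0, 255]
}}

```text
time: 3.95
ee_pos: [0.5239, -0.0515, 0.2256]
tcp_rot: [-81.2, 90.0, -8.0]
wrist_force: [-0.8, -0.2, 0.6]
width: -0.0001
```

```bash
python3 - <<'E'
import st
from h import *
a=r.capture("side");c=cv2.resize(a["color"][120:420,180:580],(800,600));cv2.imwrite("pics/s2.png",c)
E
```

```text
t 3.95 dock-frame TCP mm [-15.5  15.6 225.6] F [-0.82 -0.17  0.55] w -0.00014735618555922553 j [-14.  16. -15.  58.   0.   3.]
[[ 0.001 -0.958  0.288]
 [-0.     0.288  0.958]
 [-1.    -0.001  0.   ]]
```

View pics/s2.png

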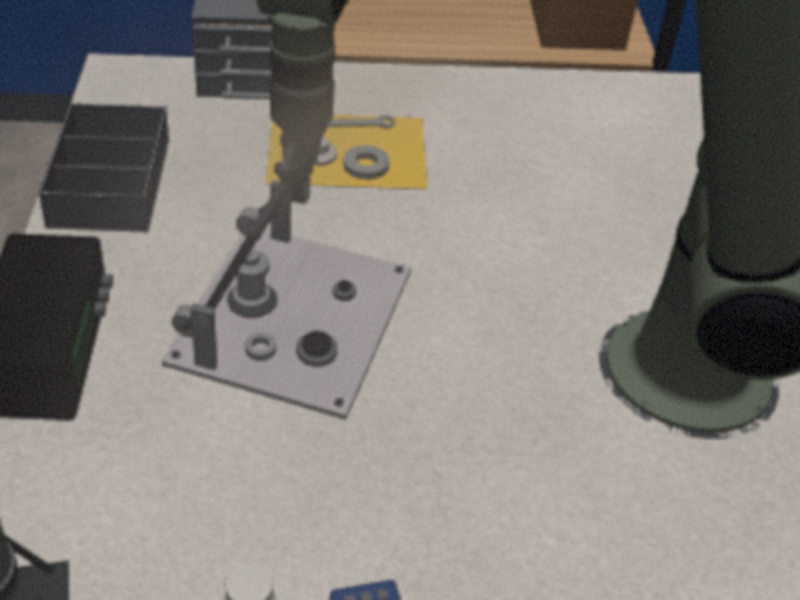

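The guard has risen and the bar is now near the fingers, its lower end at about (212,302). I'll push on a little past the balance point.

Request:
{"op": "drive_tool", "data": {
  "targets": [-3, -7, 0, 0, 255, -3, -7, 0, 0, 255, -2, -7, 0, 0, 255, -2, -7, 0, 0, 255, 0, -6, 0, 0, 255]
}}

```text
time: 4.5
ee_pos: [0.5563, -0.0613, 0.2356]
tcp_rot: [-84.0, 90.0, -10.7]
wrist_force: [-0.3, 0.2, -0.9]
width: 0.0003
```

Request:
{"op": "drive_tool", "data": {
  "targets": [0, 0, 0, 0, 255, 0, 0, 0, 0, 255, 0, 0, 0, 0, 255, 0, 0, 0, 0, 255, 0, 0, 0, 0, 255]
}}

```text
time: 5.0
ee_pos: [0.5552, -0.0609, 0.2353]
tcp_rot: [95.3, 90.0, 168.6]
wrist_force: [-0.2, 0.3, -0.0]
width: -0.0
```

```bash
python3 - <<'E'
import st
from h import *
a=r.capture("side");c=cv2.resize(a["color"][120:420,180:580],(800,600));cv2.imwrite("pics/s3.png",c)
b=r.capture("top")
q=[.5343,-.0709,-.2926]
el=np.radians(105);print("raised bar ends expected, side crop px",(proj(a,W(q,[(.07-.16*np.cos(el),y,.1+.16*np.sin(el)) for y in(-.12,.12)]))-[180,120])*2)
print([d["centre"] for p in(a,b) for d in r.spot_in("vent_top",p)[:1]])
E
```

```text
t 5.0 dock-frame TCP mm [ 17.2  15.6 235.3] F [-0.23  0.26 -0.  ] w -2.5572500670830378e-05 j [-14.  19.  -9.  61.  -0.   3.]
[[-0.    -0.958  0.288]
 [ 0.     0.288  0.958]
 [-1.     0.    -0.   ]]
raised bar ends expected, side crop px [[243.72221134 102.60084556]
 [170.54398373 208.3942064 ]]
[[0.4953, 0.0117, 0.0333], [0.5488, 0.3887, 0.0699]]
```

View pics/s3.png

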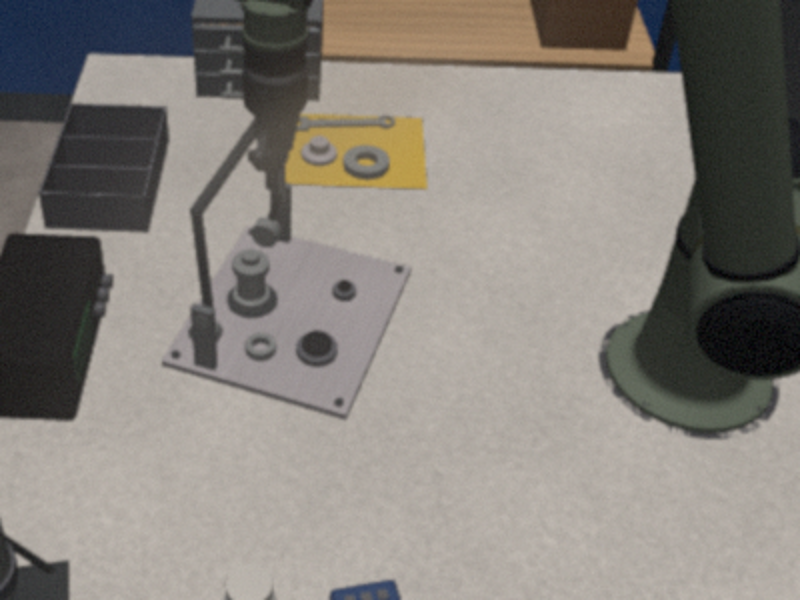

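The bar has gone past vertical, with its left end at (195,212) moving to the expected (171,208). I'll back away and go above the larger button at dock (-60,64).

Request:
{"op": "drive_tool", "data": {
  "targets": [0, 25, 0, 0, 255, 0, 26, 20, 0, 255, 10, 26, 29, 0, 255, 40, 0, 0, 0, 255, 40, 0, 0, 0, 255]
}}

```text
time: 5.7
ee_pos: [0.4966, 0.009, 0.1457]
tcp_rot: [-81.3, 89.8, -7.9]
wrist_force: [0.5, -0.7, -1.3]
width: -0.0001
```

Request:
{"op": "drive_tool", "data": {
  "targets": [40, 0, 0, 0, 255, 30, 0, 0, 0, 255, 15, 0, 0, 0, 255, 0, 0, 0, 0, 255, 0, 0, 0, 0, 255]
}}

```text
time: 6.2
ee_pos: [0.496, 0.0081, 0.0606]
tcp_rot: [110.6, 90.0, -176.1]
wrist_force: [-0.3, 0.8, 0.6]
width: 0.0004
```

```bash
python3 - <<'E'
import st
from h import *
a=r.capture("side");c=cv2.resize(a["color"][180:380,220:440],(660,600));cv2.imwrite("pics/s4.png",c)
print(ray(a,338.5,292.5,.035), (proj(a,[r.observe()["ee_pos"]])-[220,180])*3)
E
```

```text
t 6.2 dock-frame TCP mm [-59.4  64.6  60.6] F [-0.28  0.77  0.57] w 0.0003541559628804446 j [ -8.  24. -32.  34.  -0.   9.]
[[-0.    -0.958  0.288]
 [-0.     0.288  0.958]
 [-1.     0.    -0.   ]]
[0.49526696 0.01766242 0.035     ] [[354.87380761 308.5804406 ]]
```

View pics/s4.png

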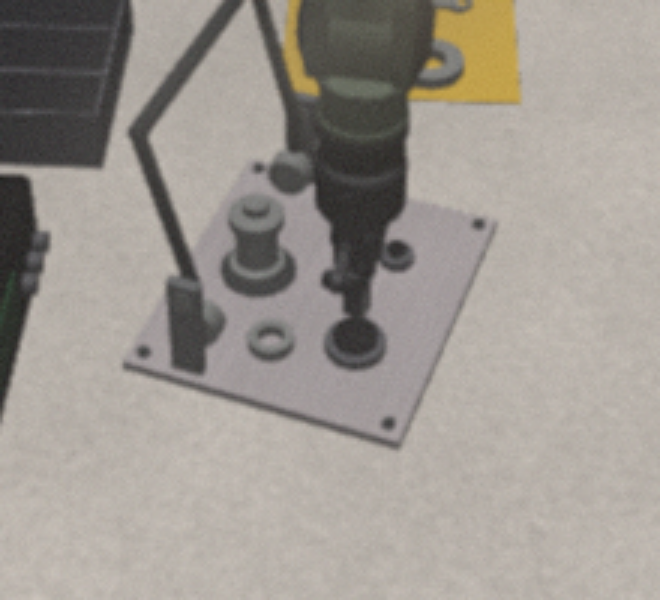

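The guard stands on its rear stop, and the fingertips at (356,310) are over the black cap centred at about (355,337). I'll nudge 4 mm in dock +y and then press in steps.

Request:
{"op": "drive_tool", "data": {
  "targets": [12, 0, 4, 0, 255, 10, 0, 0, 0, 255, 4, 0, 0, 0, 255, 3, 0, 0, 0, 255, 0, 0, 0, 0, 255]
}}

```text
time: 6.75
ee_pos: [0.4967, 0.0121, 0.0311]
tcp_rot: [65.0, 90.0, 138.2]
wrist_force: [-1.0, 1.0, 3.8]
width: -0.0002
```

```bash
python3 st.py
```

```text
t 6.75 dock-frame TCP mm [-59.9  68.7  31.1] F [-0.98  0.98  3.84] w -0.00019940041181509108 j [ -7.  27. -33.  30.   0.  10.]
[[-0.001 -0.958  0.288]
 [ 0.001  0.288  0.958]
 [-1.     0.001  0.   ]]
```

Request:
{"op": "drive_tool", "data": {
  "targets": [2, 0, 0, 0, 255, 1, 0, 0, 0, 255, 1, 0, 0, 0, 255, 0, 0, 0, 0, 255, 0, 0, 0, 0, 255]
}}

```text
time: 7.25
ee_pos: [0.4968, 0.0121, 0.028]
tcp_rot: [17.3, 90.0, 90.5]
wrist_force: [-2.8, 2.3, 11.1]
width: 0.0001
```

```bash
python3 st.py
```

```text
t 7.25 dock-frame TCP mm [-59.9  68.7  28. ] F [-2.83  2.34 11.09] w 6.272976562178135e-05 j [ -7.  27. -33.  30.   0.  10.]
[[-0.    -0.958  0.288]
 [ 0.     0.288  0.958]
 [-1.     0.     0.   ]]
```

The TCP is at 28 mm, the cap's fully-down height, and the force is 11 N, so the button is on its stop. Releasing and retreating.

Request:
{"op": "drive_tool", "data": {
  "targets": [-4, 0, 0, 0, 255, -20, 0, 0, 0, 255, -40, 0, 0, 0, 255, -40, 10, 0, 0, 255, -40, 40, 0, 0, 255]
}}

```text
time: 7.75
ee_pos: [0.4568, 0.0239, 0.1688]
tcp_rot: [-89.2, 89.7, -16.1]
wrist_force: [0.5, 1.1, -0.2]
width: 0.0001
```

Request:
{"op": "drive_tool", "data": {
  "targets": [-20, 40, 0, 0, 255, 0, 40, 0, 0, 255, 0, 0, 0, 0, 255, 0, 0, 0, 0, 255, 0, 0, 0, 0, 255]
}}

```text
time: 8.25
ee_pos: [0.3782, 0.0477, 0.1868]
tcp_rot: [-92.8, 89.9, -19.6]
wrist_force: [0.0, 1.1, 0.3]
width: -0.0001
```

```bash
python3 - <<'E'
import st
from h import *
a=r.capture("side");c=cv2.resize(a["color"][120:420,180:580],(800,600));cv2.imwrite("pics/s5.png",c)
E
```

```text
t 8.25 dock-frame TCP mm [-183.7   68.5  186.8] F [0.01 1.1  0.3 ] w -5.882681360088746e-05 j [ -4.   3. -38.  49.  -0.  13.]
[[ 0.001 -0.957  0.289]
 [-0.001  0.289  0.957]
 [-1.    -0.002 -0.   ]]
```

View pics/s5.png

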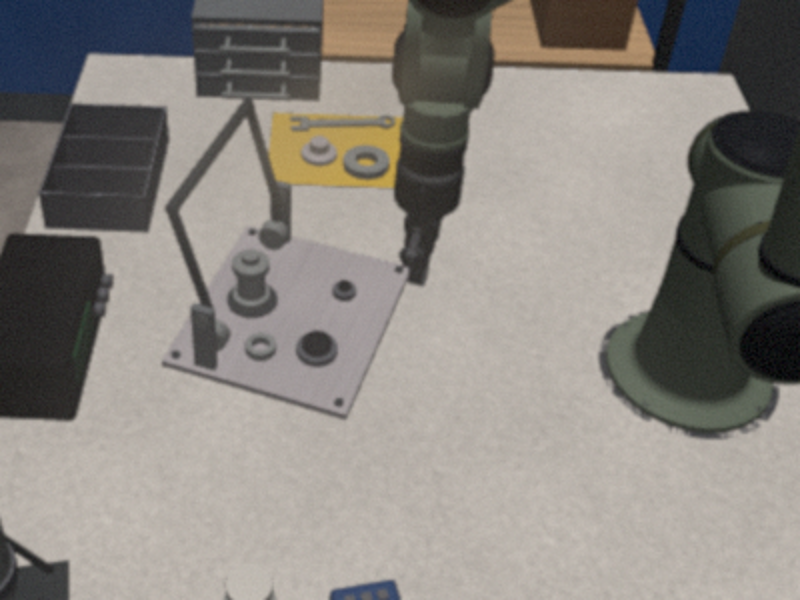

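The final picture shows the bar ends at (250,103) and (172,208), which match the rear stop. The collar, head and small button are unchanged. The guard was only confirmed settled at t = 6.2 s, about 0.3 s before I touched the button. That is close to the 0.3 s hold in step 1, so I'll repeat the press.

Request:
{"op": "drive_tool", "data": {
  "targets": [0, -40, 0, 0, 255, 20, -40, 0, 0, 255, 40, -40, 0, 0, 255, 40, -10, 0, 0, 255, 30, 0, 0, 0, 255]
}}

```text
time: 8.8
ee_pos: [0.4992, 0.0107, 0.0583]
tcp_rot: [165.6, 90.0, -121.3]
wrist_force: [-0.5, 0.4, 0.4]
width: -0.0002
```

```bash
python3 st.py
```

```text
t 8.8 dock-frame TCP mm [-57.2  68.   58.3] F [-0.54  0.4   0.38] w -0.00019177567688510953 j [ -7.  24. -31.  34.  -0.  10.]
[[-0.    -0.957  0.29 ]
 [-0.     0.29   0.957]
 [-1.     0.    -0.   ]]
```

Request:
{"op": "drive_tool", "data": {
  "targets": [12, 0, 0, 0, 255, 8, 0, 0, 0, 255, 4, 0, 0, 0, 255, 2, 0, 0, 0, 255, 0, 0, 0, 0, 255]
}}

```text
time: 9.3
ee_pos: [0.4978, 0.0119, 0.0362]
tcp_rot: [-80.9, 89.9, -7.6]
wrist_force: [0.0, -0.3, -0.7]
width: 0.0
```

```bash
python3 st.py
```

```text
t 9.3 dock-frame TCP mm [-58.8  68.8  36.2] F [ 0.03 -0.25 -0.74] w 1.039579423169633e-05 j [ -7.  26. -33.  31.  -0.  10.]
[[ 0.002 -0.958  0.288]
 [-0.     0.288  0.958]
 [-1.    -0.002  0.   ]]
```

Request:
{"op": "drive_tool", "data": {
  "targets": [4, 0, 0, 0, 255, 3, 0, 0, 0, 255, 2, 0, 0, 0, 255, 0, 0, 0, 0, 255, 0, 0, 0, 0, 255]
}}

```text
time: 9.8
ee_pos: [0.4983, 0.0119, 0.0279]
tcp_rot: [-77.3, 89.8, -4.1]
wrist_force: [-2.7, 0.6, 14.6]
width: -0.0
```

```bash
python3 st.py
```

```text
t 9.8 dock-frame TCP mm [-58.4  68.9  27.9] F [-2.74  0.58 14.61] w -2.188914800481188e-05 j [ -7.  27. -33.  30.   0.  10.]
[[ 0.003 -0.958  0.288]
 [-0.     0.288  0.958]
 [-1.    -0.003  0.001]]
```

Fully down again. Releasing and retreating.

Request:
{"op": "drive_tool", "data": {
  "targets": [-4, 0, 0, 0, 255, -20, 0, 0, 0, 255, -40, 0, 0, 0, 255, -40, 10, 0, 0, 255, -40, 40, 0, 0, 255]
}}

```text
time: 10.3
ee_pos: [0.4562, 0.0243, 0.1677]
tcp_rot: [-82.5, 89.8, -9.3]
wrist_force: [-0.3, -1.8, 0.7]
width: 0.0002
```

Request:
{"op": "drive_tool", "data": {
  "targets": [-20, 40, 0, 0, 255, 0, 40, 0, 0, 255, 0, 0, 0, 0, 255, 0, 0, 0, 0, 255, 0, 0, 0, 0, 255]
}}

```text
time: 10.8
ee_pos: [0.3779, 0.0479, 0.1857]
tcp_rot: [-82.4, 89.9, -9.1]
wrist_force: [0.7, 0.8, 0.9]
width: 0.0001
```

```bash
python3 - <<'E'
import st
from h import *
a=r.capture("side");c=cv2.resize(a["color"][120:420,180:580],(800,600));cv2.imwrite("pics/s6.png",c)
print("changed vs before 2nd press (dock crop):",int((cv2.absdiff(c,cv2.imread("pics/s5.png"))[80:420,160:400].max(2)>50).sum()))
for l in("head","collar"):print(l,[np.round(d["centre"],3) for d in r.spot_in(l,a)[:1]])
r.job_done()
E
```

```text
t 10.8 dock-frame TCP mm [-184.    68.6  185.7] F [0.66 0.76 0.87] w 9.578727473602536e-05 j [ -4.   3. -38.  49.  -0.  13.]
[[ 0.001 -0.958  0.288]
 [-0.     0.288  0.958]
 [-1.    -0.001  0.   ]]
changed vs before 2nd press (dock crop): 0
head [array([ 0.592, -0.076,  0.062])]
collar [array([0.571, 0.013, 0.026])]
the job is handed in; nothing more can be done
```

View pics/s6.png

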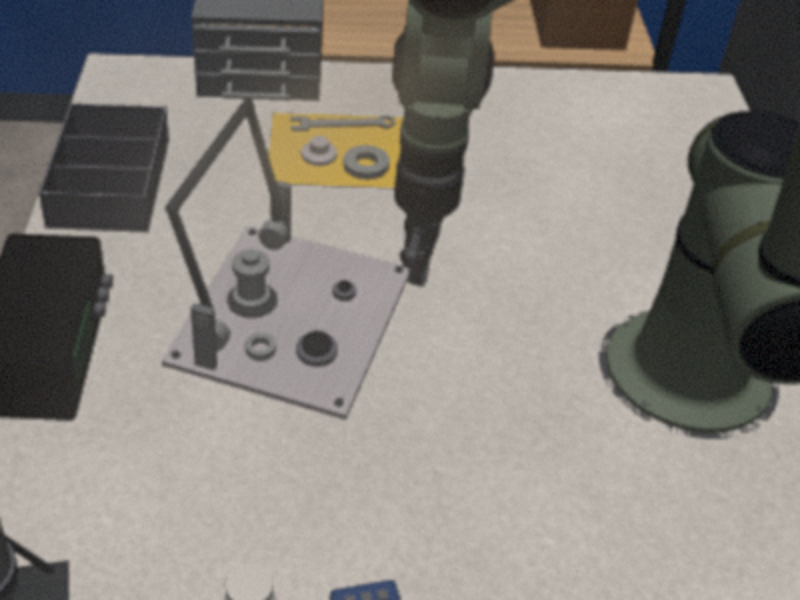

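The job is handed in at about 10.9 s, and the last checks show everything as the task asks; `r.job_done()` gives no verdict.

**Guard:** I pushed the bar up with the shut fingertips. The highest wrist force I read there was about 15 N, only sampled at the end of each call. The final picture shows the bar ends at (250,103) and (172,208), within about 7 px of where the rear stop should put them.

**Larger button:** I pressed it fully down twice, to a tip height of 28 mm with 11 N and then 15 N at the wrist. The second press was a precaution, because the first began only about 0.3 s after I had seen the guard settled. I judged its spring-back from the picture only.

**Everything else:** The collar is within 2 mm of its first side-view reading. The head matches in x and y. Its height reading fell 20 mm, but the head looks unmoved in the pictures. The small button was never approached. The arm stands clear of the dock.

**Disagreement:** The two cameras differed by up to about 10 mm on the larger button's y position. I pressed about midway between them, well within the 40 mm cap.

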